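# Square up a leaning frame stud with the assembly square and hold it

## Robot

A 6-joint arm with a two-finger parallel gripper is mounted at the origin on a cart in front of the work surface, level with it; the furniture and walls round the work are solid. World frame = base frame: x ahead of the robot, y to its left, z up, the work surface at z = 0. Lengths are in m, angles in rad, forces in N, time in s.
With the tool pointing down it reaches from about 0.35 to 0.775 m from the base axis. Payload 7.3 kg.
Tool frame: the origin (TCP) lies at the centre of the arm's flange, where the gripper is bolted on; the fingertips stand 178 mm ahead of it and the grasp point (between the pads) lies 159 mm ahead of it; z points along the fingers, y is the line along which they close (so a half turn about z gives the same grasp; the last joint's range is limited). The gripper opens to 92 mm and grips with 3 to 60 N. Pads are 19 mm wide; open, the fingers measure 130 mm over their backs; the gripper's body (75 mm by 190 mm) begins 47 mm behind the grasp point.
Start: joints at [-1.444, 0.342, 1.524, -0, 1.275, -0.146], TCP at [0.141, -0.506, 0.405] pointing down, gripper open.
Joint ranges: [-2.53, 2.53], [-0.77, 2.02], [0.04, 2.7], [-1, 4.14], [0.28, 2.66], [-3.11, 3.11]. Speed limits (rad/s): [2.57, 2.57, 3.14, 3.14, 3.14, 3.14].

## Interface

Orientations are given as [roll, pitch, yaw] about the fixed x, y, z axes, in that order (R = Rz(yaw) Ry(pitch) Rx(roll)).
In Python, from cell import telemetry, vision, ticket gives the robot as it stands.
- The arm moves only by the shell command python3 -m crank 'ROWS' [FORCE]. ROWS is JSON, a list of rows, each a list of 5 numbers: the gripper command: -1 is shut, 1 is fully open, values between are in proportion, then the shift along the tool's x, y, z in mm, then the turn about the tool's z in rad. In form: [[fingers, dx, dy, dz, roll], ...]. A call has 1 to 12 rows; each row is the pose to reach, as a shift and turn from the pose commanded when the call began, along the tool's axes at that moment; what a row does not reach only later rows make up. A row lasts 1/12 s, in which the tool goes at most 41.7 mm and 7.16 degrees, less where a joint would pass 70% of its speed; a pose out of reach is approached as far as the arm can. A call with a gripper value outside its range is refused whole. The fingers move at their own pace and stop on an object; FORCE is the grip in N (left out, the last holds). Time passes only in rows, so rows that repeat a pose let the fingers close. It gives the time, the measured TCP pose, the force, the opening and the grip force at its end, in the units of the state.
- telemetry.observe(): the state, without advancing time (a new reading comes with each control period).
- vision.read_camera(name): name is "scene" or "top"; returns (picture, depth): 480x640x3 uint8, red, green, blue; 480x640 float32, m along the optical axis (not along the pixel's ray), 0 where there is no reading.
- vision.get_calibration(name): a dict with "camera_matrix" (3x3 intrinsics, pixels), "rvec" (rotation vector, rad) and "tvec" (3), from world to camera coordinates, as OpenCV has them. Camera axes: x right, y down, z forward; pixel columns grow to the right and rows downward; lengths in m; the calibration is good to about 2 mm. A picture is of the moment at which its call begins. get_calibration takes no time and is no camera call.
- ticket.hand_in(): hands the job in; it is judged then, once.
The state is a dict: "time": time; "qpos": joint angles; "qvel": joint speeds; "joint_efforts": joint torques, N m; "tool_pos": TCP position; "tool_rot": TCP orientation; "contact_force": force on the tool from outside, world axes, zero at the start; "torque": the same for the moment, N m; "opening": finger opening in m; "grip_force": force on a finger pad.
Only numpy, scipy, OpenCV 4.12 (cv2) and the standard library are available. Lean on these libraries where they do the work, as an engineer would, in place of code of your own. Each camera call takes 0.05 s, during which the arm holds its last target. There are 200 camera calls.

## Task

The stud of the pine frame corner leans inward on its single screw. Lift the plywood assembly square by its wooden handle, lay it flat on the bench inside the corner and press it home so that its two outer edges lie flush against the plate and the stud and the stud is swung square to the plate. Finish while still holding the square pressed there, because the stud springs back when let go; leave the other things on the bench where they are.

Things in the scene. Friction and masses are not known exactly. Their poses are not given: they have to be found in the camera images.
- frame: Corner of a frame of pale pine rails, 36 mm wide, 28 mm high, lying on the bench. Origin at the INNER corner on the bench; z up. The fixed plate is on the +x side: inner face x = 0, from y = +36 to -185 mm. The stud, when square, has its inner face at y = 0, lies at y = 0..36 mm and runs to x = -213 mm. The square goes into the open corner x < 0, y < 0.
- plate: fixed rail of the frame, lying at the back from left to right, two screw heads on top, cannot move; same origin and axes as frame
- stud (a joint): angle (rad) of the stud about its one upright screw at x = y = +18 mm of frame. 0 = square to the plate; positive = free end leans into the open corner (to -y of frame); it can go past square to -0.06. Stiff: friction 0.2 N m, springs towards 0.11 rad with 4 N m per rad; takes about 4 N at the end of the square's leg to swing square; let go, it springs back to about 0.06.
- stud_end (a point): free end of the stud, the rail on the left that runs towards the robot: the end of its inner face, at its top edge (28 mm high)
- square: loose assembly square, 0.22 kg: L of 15 mm plywood, two legs 34 mm wide, a diagonal brace with an upright handle. Origin on its underside below the middle of the handle; z up. Outer edges: plane x = +52 mm (to the plate; from y = -78 to +40 mm) and plane y = +52 mm (to the stud; from x = -78 to +40 mm). Seated, its axes are parallel to frame's and its origin is at x = y = -52 mm there.
- square_handle (a point): middle of the top of the beech handle, 51 mm above the square's underside. The handle is a bar 20 mm thick, 88 mm long, standing from 15 to 51 mm above the underside; its length runs along (-1, +1) of square's x, y, so grip it across (+1, +1)
- square_tip (a point): where the two outer edges of the square would meet (tip of the right angle, notched away), on its underside
- plate_edge_near (a point): on the edge that goes against the plate, at its end next to the tip, half-way up the plywood
- plate_edge_far (a point): on the edge that goes against the plate, at the end of the leg
- stud_edge_near (a point): on the edge that goes against the stud, at its end next to the tip
- stud_edge_far (a point): on the edge that goes against the stud, at the end of the leg
- screwdriver: bystander: amber-handled screwdriver, 181 mm long, 25 mm thick, lying
- offcut: bystander: wood block 40 x 70 x 28 mm
- pencil: bystander: green pencil 112 mm long, 7 mm thick
- chip: bystander: small wood block 22 x 40 x 12 mm

How it is judged:
By the outcome, as a careful person would: the job done as asked, in the order asked, and still so for the second after the job is handed in, while the arm keeps its last pose, push and grip.
It also fails if it takes over 48 s, if anything falls off the work surface, if the arm or the gripper's body presses on something with over 40 N, if the wrist force passes 120 N, or if a joint passes its speed limit or range.

## Working session

There is one attempt and no reset: what is moved stays moved. The work goes in short steps, Python scripts to look and compute and a shell command to move; the robot and the scene stay as the last step left them, time stands still between calls to the robot, and variables do not carry over. Pictures are saved under pics/ and viewed, at most 10 in all, crops included, and the job is handed in when it is done.

```bash
mkdir -p pics
cat > h.py <<'E'
import numpy as np, cv2
from cell import telemetry, vision, ticket
def cam(n):
    p,d=vision.read_camera(n); c=vision.get_calibration(n)
    K=np.array(c["camera_matrix"]);R=cv2.Rodrigues(np.array(c["rvec"],float))[0];t=np.array(c["tvec"],float).ravel()
    return p,d,K,R,t
def ray(K,R,t,uv,z):
    uv=np.atleast_2d(uv).astype(float)
    d=(np.linalg.inv(K)@np.c_[uv,np.ones(len(uv))].T).T@R; o=-R.T@t
    return o+d*((z-o[2])/d[:,2])[:,None]
def pts(d,K,R,t):
    v,u=np.mgrid[:480,:640]
    c=np.stack([(u-K[0,2])/K[0,0]*d,(v-K[1,2])/K[1,1]*d,d],-1)
    return (c-t)@R
E
python3 - <<'E'
from h import *
for n in("scene","top"):
    p,d,K,R,t=cam(n); cv2.imwrite(f"pics/{n}0.png",p[...,::-1]); np.savez(f"{n}0.npz",p=p,d=d,K=K,R=R,t=t); print(n,-R.T@t,K[0,0])
s=telemetry.observe();print(s)
E
```

```text
scene [0.01660517 0.51457805 0.88591797] 459.2416848201811
top [0.46495818 0.01922986 1.00975079] 511.91053452106206
{'time': 0.1, 'qpos': array([-1.44399820e+00,  3.42611082e-01,  1.52493303e+00, -1.62007213e-05,
        1.27541048e+00, -1.45997361e-01]), 'qvel': array([-0.00061228, -0.0025094 , -0.00401815,  0.0001668 , -0.00178829,
       -0.00092563]), 'joint_efforts': array([ 4.05350802e-04, -4.32006776e+01, -2.44692349e+01,  7.17993546e-02,
        5.25965681e-02, -5.92065226e-05]), 'tool_pos': array([ 0.14145161, -0.50544739,  0.40413206]), 'tool_rot': array([-3.14024295e+00, -1.82806252e-04,  2.72800096e-01]), 'contact_force': array([-1.04670464,  0.50167228,  0.02894304]), 'torque': array([0.03299856, 0.09282537, 0.00385335]), 'grip_force': 0.0, 'opening': 0.09186423461444158}
```

View pics/top0.png

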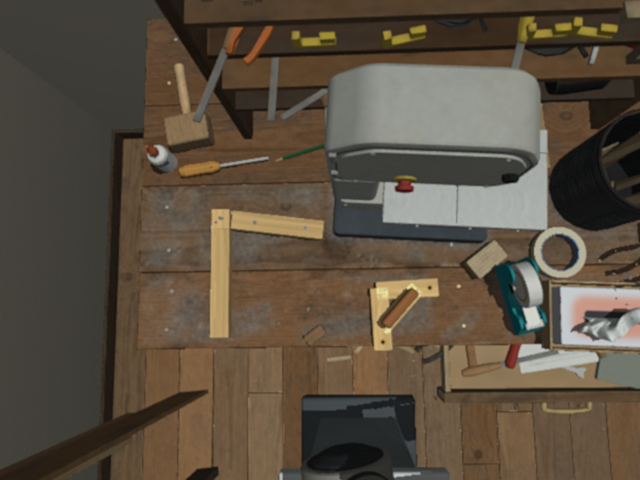

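View pics/scene0.png

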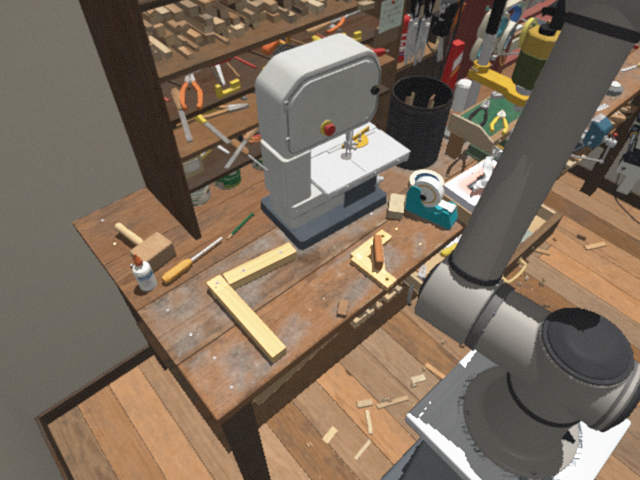

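The top view shows the stud at px (220,210–336), the plate at (231–323, 212–238), the square with its tip near (373,285), and the handle from (385,325) to (418,292). The scene view agrees with this. Next I'll measure them.

```bash
cat > m.py <<'E'
from h import *
import sys
def load(n): 
    z=np.load(n); return z['p'],z['d'],z['K'],z['R'],z['t']
def pine(p,d,K,R,t,box,zr):
    P=pts(d,K,R,t); hsv=cv2.cvtColor(p,cv2.COLOR_RGB2HSV)
    x0,y0,x1,y1=box; m=np.zeros((480,640),bool)
    m[y0:y1,x0:x1]=True
    m&=(d>0)&(P[...,2]>zr[0])&(P[...,2]<zr[1])&(hsv[...,2]>130)
    n,l,st,_=cv2.connectedComponentsWithStats(m.astype(np.uint8))
    return m,P,l,st
if __name__=="__main__":
    A=load("top0.npz");p,d,K,R,t=A
    P=pts(d,K,R,t)
    for uv in[(220,300),(275,225),(380,335),(425,288),(402,308),(300,300),(190,300)]: print(uv,P[uv[1],uv[0]].round(4),p[uv[1],uv[0]])
    c=p[190:360,190:450]; cv2.imwrite("pics/crop.png",cv2.resize(c,None,fx=3,fy=3,interpolation=cv2.INTER_CUBIC)[...,::-1])
E
python3 m.py
```

```text
(220, 300) [0.4729 0.2657 0.0312] [185 156 105]
(275, 225) [0.6168 0.1606 0.0257] [175 147  99]
(380, 335) [ 0.4021 -0.0389  0.0114] [206 173 117]
(425, 288) [ 0.49   -0.127   0.0174] [202 170 115]
(402, 308) [ 0.4531 -0.0787  0.0487] [135  90  55]
(300, 300) [0.465  0.0192 1.0098] [105  79  56]
(190, 300) [4.740e-01 3.334e-01 2.000e-04] [88 78 67]
```

View pics/crop.png

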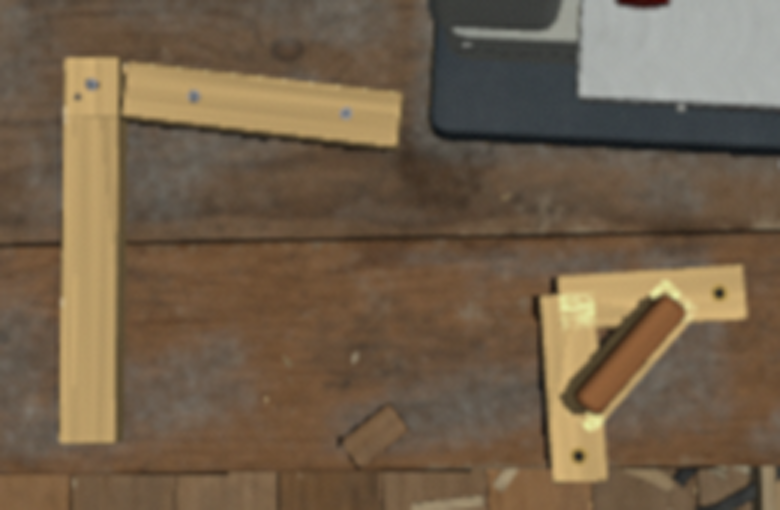

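The 3x crop (offset 190,190) shows the plate's outer edge running (125,62)→(402,92). The stud's outer edge runs (65,58)→(60,442), with the pivot screw at (92,85). The square's outer edges are (558,277)→(743,265) and (540,297)→(553,480). I'll fit lines to these.

```bash
cat > f.py <<'E'
from m import *
def edge(A,a,b,z,side,w=6):
    """fit strongest brightness step near segment a-b (px); side: +1 brightness rises along normal(left->)"""
    p,d,K,R,t=A; g=cv2.GaussianBlur(p[...,0].astype(np.float32),(0,0),0.7)
    a=np.array(a,float);b=np.array(b,float);u=(b-a)/np.linalg.norm(b-a);n=np.array([-u[1],u[0]])*side
    s=np.arange(-w,w+.01,.25); out=[]
    for k in np.linspace(.08,.92,40):
        q=a+(b-a)*k+s[:,None]*n
        v=cv2.remap(g,q[:,0].astype(np.float32)[:,None],q[:,1].astype(np.float32)[:,None],cv2.INTER_LINEAR).ravel()
        gr=np.gradient(v);i=gr.argmax(); out.append(q[i])
    W=ray(K,R,t,np.array(out),z)[:,:2].astype(np.float32)
    l=cv2.fitLine(W,cv2.DIST_HUBER,0,.001,.001).ravel()
    r=np.abs((W-l[2:])@np.array([-l[1],l[0]]))
    return l[2:],l[:2],np.median(r)*1e3
def X(l,m):
    s=np.linalg.solve(np.c_[l[1],-m[1]],m[0]-l[0]); return l[0]+s[0]*l[1]
def ang(l,ref):
    v=l[1]*np.sign(l[1]@np.array(ref,float)); return np.arctan2(v[1],v[0])
E
cat > g.py <<'E'
from f import *
A=load("top0.npz"); c=lambda x,y:(190+x/3-.33,190+y/3-.33)
def nrm(a): return np.array([np.cos(a),np.sin(a)])
# square (top at 15mm)
e1=edge(A,c(562,277),c(743,265),.015,1); e2=edge(A,c(540,297),c(553,480),.015,-1)
tip=X(e1,e2); y1=ang(e1,(0,1))-np.pi/2; y2=ang(e2,(1,0)); print("sq tip",tip,"yaw",y1,y2,e1[2],e2[2])
yw=(y1+y2)/2; ex=nrm(yw);ey=nrm(yw+np.pi/2); o=tip-.052*ex-.052*ey; print("sq origin",o)
h=[c(*q) for q in [(585,402),(678,305)]]; W=ray(*A[2:],h,.051); print("handle ends",W, W.mean(0))
# frame
pl=edge(A,c(125,62),c(402,92),.028,1); pe=edge(A,c(402,93),c(399,147),.028,1,4)
st=edge(A,c(65,60),c(60,440),.028,-1); si=edge(A,c(120,120),c(118,440),.028,1)
fy=ang(pl,(0,1))-np.pi/2; ex=nrm(fy);ey=nrm(fy+np.pi/2)
print("frame yaw",fy,"stud yaw",ang(st,(1,0)),ang(si,(1,0)),pl[2],st[2],si[2], "width stud",(st[0]-si[0])@nrm(ang(st,(1,0))+np.pi/2))
o1=X(pl,pe)-.036*ex+.185*ey; print("origin via plate end",o1)
pv=ray(*A[2:],[c(92,85)],.028)[0,:2]; print("pivot px",pv,"origin via pivot",pv-.018*(ex+ey))
# pivot via stud: outer line 18 mm inward of line; on plate centreline
sy=ang(st,(1,0)); sn=nrm(sy+np.pi/2); 
pc=X((pl[0]-.018*ex,pl[1]),(st[0]-.018*sn,st[1])); print("origin via lines",pc-.018*(ex+ey),"stud lean",sy-fy)
E
python3 g.py
```

```text
sq tip [ 0.5035359  -0.02001641] yaw 0.04365523017906492 0.04954632192580274 0.43270236 0.29075438
sq origin [ 0.45401474 -0.07438232]
handle ends [[ 0.42499263 -0.04572582  0.051     ]
 [ 0.48329344 -0.10461145  0.051     ]] [ 0.45414304 -0.07516863  0.051     ]
frame yaw -0.13388939645098485 stud yaw 0.0016622014139168115 0.008201688141804131 0.4253533 0.45262355 0.3229407 width stud 0.03604330113397066
origin via plate end [0.61293752 0.25275293]
pivot px [0.63249385 0.26794404] origin via pivot [0.61225213 0.25250795]
origin via lines [0.61302627 0.25341196] stud lean 0.13555159786490167
```

```bash
cat > go.py <<'E'
# usage: go.py x y z yaw  (TCP target) -> tool-frame shift in mm, roll
import sys; from h import *
from scipy.spatial.transform import Rotation as Ro
s=telemetry.observe(); T=np.array([float(v) for v in sys.argv[1:4]]); Rm=Ro.from_euler('xyz',s['tool_rot']).as_matrix()
dy=(float(sys.argv[4])-s['tool_rot'][2]+np.pi)%(2*np.pi)-np.pi
print("t",s['time'],"pos",s['tool_pos'].round(4),s['tool_rot'].round(4),"shift",(Rm.T@(T-s['tool_pos'])*1e3).round(1),"roll",round(-dy,4),"F",s['contact_force'].round(1),"op",round(s['opening'],4),"q",s['qpos'].round(2))
E
python3 -m crank '[[1,417,-330,0,-1.45],[1,417,-330,0,-1.45],[1,417,-330,0,-1.45],[1,417,-330,0,-1.45],[1,417,-330,0,-1.45],[1,417,-330,0,-1.45],[1,417,-330,0,-1.45],[1,417,-330,0,-1.45],[1,417,-330,0,-1.45],[1,417,-330,0,-1.45],[1,417,-330,0,-1.45],[1,417,-330,0,-1.45]]' 30
python3 go.py .4541 -.0748 .30 2.403
```

```text
time: 1.1
tool_pos: [0.4361, -0.0991, 0.4046]
tool_rot: [-3.141, 0.0, 1.729]
contact_force: [0.6, -1.5, 0.1]
opening: 0.0917
grip_force: 0.0
t 1.1 pos [ 0.4361 -0.0991  0.4046] [-3.1414e+00  1.0000e-04  1.7292e+00] shift [ 21.1  21.6 104.6] roll -0.6738 F [ 0.6 -1.5  0.1] op 0.0917 q [-0.39  0.2   1.72 -0.    1.22 -0.55]
```

```bash
python3 -m crank '[[1,10,10,30,-0.12],[1,21,21,60,-0.24],[1,21,21,90,-0.36],[1,21,21,105,-0.48],[1,21,21,105,-0.6],[1,21,21,105,-0.674],[1,21,21,105,-0.674],[1,21,21,105,-0.674]]'
python3 go.py .4541 -.0748 .197 2.403
python3 - <<'E'
from h import *
p,d,K,R,t=cam("scene"); cv2.imwrite("pics/s1.png",cv2.resize(p[180:330,290:490],None,fx=3,fy=3)[...,::-1])
E
```

```text
time: 1.77
tool_pos: [0.453, -0.0772, 0.2995]
tool_rot: [-3.141, -0.0, 2.394]
contact_force: [-0.1, -0.5, 0.0]
opening: 0.0919
grip_force: 0.0
t 1.7667 pos [ 0.453  -0.0772  0.2995] [-3.1414e+00 -4.0000e-04  2.3943e+00] shift [  0.8   2.5 102.5] roll -0.0087 F [-0.1 -0.5  0. ] op 0.0919 q [-0.34  0.35  1.85 -0.    0.95 -1.16]
```

View pics/s1.png

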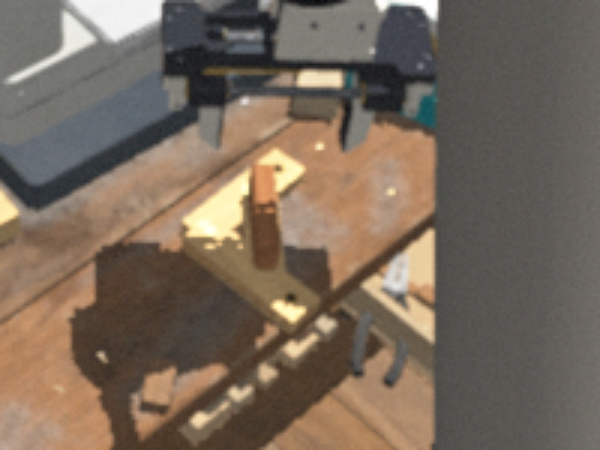

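The crop shows the open fingers at (210,120) and (355,120), straddling the handle at (265,215), and the way down is clear. I'll descend and grip.

```bash
python3 -m crank '[[1,1,2,25,-0.009],[1,1,2,50,-0.009],[1,1,2,75,-0.009],[1,1,2,95,-0.009],[1,1,2,102,-0.009],[1,1,2,102,-0.009],[-1,1,2,102,-0.009],[-1,1,2,102,-0.009],[-1,1,2,102,-0.009],[-1,1,2,102,-0.009],[-1,1,2,102,-0.009],[-1,1,2,102,-0.009]]' 45
python3 -m crank '[[-1,0,0,0,0],[-1,0,0,0,0],[-1,0,0,0,0],[-1,0,0,0,0]]' 45
python3 go.py .4541 -.0748 .197 2.403
```

```text
time: 2.82
tool_pos: [0.4537, -0.0751, 0.1982]
tool_rot: [3.141, 0.001, 2.406]
contact_force: [-0.2, 0.3, -0.7]
opening: 0.0564
grip_force: 0.0
time: 3.15
tool_pos: [0.4536, -0.0751, 0.1977]
tool_rot: [-3.141, 0.0, 2.406]
contact_force: [0.2, -0.4, 0.9]
opening: 0.0299
grip_force: 0.0
t 3.15 pos [ 0.4536 -0.0751  0.1977] [-3.1415  0.      2.4058] shift [-0.1  0.5  0.7] roll 0.0028 F [ 0.2 -0.4  0.9] op 0.0299 q [-0.33  0.52  1.94 -0.    0.68 -1.17]
```

```bash
python3 -m crank '[[-1,0,0,0,0],[-1,0,0,0,0],[-1,0,0,0,0],[-1,0,0,0,0],[-1,0,0,0,0],[-1,0,0,0,0]]' 45
python3 -m crank '[[-1,0,0,-15,0],[-1,0,0,-30,0],[-1,0,0,-50,0],[-1,0,0,-70,0],[-1,0,0,-70,0],[-1,0,0,-70,0]]' 45
python3 go.py .5 .16 .267 2.403
```

```text
time: 3.65
tool_pos: [0.4537, -0.0751, 0.1977]
tool_rot: [-3.142, 0.0, 2.406]
contact_force: [1.0, 0.6, -0.9]
opening: 0.0199
grip_force: 45.0
time: 4.15
tool_pos: [0.4537, -0.0751, 0.268]
tool_rot: [3.141, 0.002, 2.406]
contact_force: [-0.2, 0.5, -3.2]
opening: 0.0197
grip_force: 45.0
t 4.15 pos [ 0.4537 -0.0751  0.268 ] [3.1410e+00 1.6000e-03 2.4057e+00] shift [123.5 205.4   1. ] roll 0.0027 F [-0.2  0.5 -3.2] op 0.0197 q [-0.33  0.4   1.88 -0.    0.86 -1.17]
```

```bash
python3 go.py .5294 .1714 .267 2.222 | cut -d' ' -f9-
```

```text
] [3.1410e+00 1.6000e-03 2.4057e+00] shift [109.3 233.6   1. ] roll 0.1837 F [-0.2  0.5 -3.2] op 0.0197 q [-0.33  0.4   1.88 -0.    0.86 -1.17]
```

```bash
python3 -m crank '[[-1,6,12,0,0.01],[-1,18,38,0,0.04],[-1,32,69,0,0.07],[-1,46,99,0,0.1],[-1,60,129,0,0.13],[-1,74,159,0,0.15],[-1,88,189,0,0.17],[-1,100,213,0,0.184],[-1,107,229,0,0.184],[-1,109,233,0,0.184],[-1,109,233,0,0.184],[-1,109,233,0,0.184]]'
python3 go.py .5294 .1714 .207 2.222
python3 - <<'E'
from h import *
p,d,K,R,t=cam("top"); np.savez("top1.npz",p=p,d=d,K=K,R=R,t=t); cv2.imwrite("pics/t1.png",cv2.resize(p[190:350,190:390],None,fx=3,fy=3)[...,::-1])
E
```

```text
time: 5.15
tool_pos: [0.5287, 0.1703, 0.2663]
tool_rot: [-3.139, -0.001, 2.222]
contact_force: [-0.3, -0.8, -2.2]
opening: 0.0199
grip_force: 45.0
t 5.15 pos [0.5287 0.1703 0.2663] [-3.1388e+00 -9.0000e-04  2.2221e+00] shift [ 0.4  1.4 59.3] roll 0.0001 F [-0.3 -0.8 -2.2] op 0.0199 q [ 0.17  0.54  1.62 -0.    0.98 -0.48]
```

View pics/t1.png

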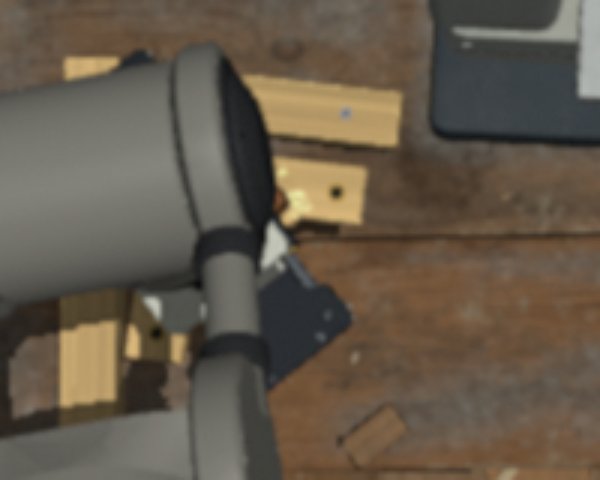

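The view shows the square's plate leg at (330,190) parallel to the plate and the other leg's end at (155,340), just inside the stud (raised 70 mm, so parallax shifts it). The pose is as planned, so I'll lower it.

```bash
python3 -m crank '[[-1,0,1,15,0],[-1,0,1,30,0],[-1,0,1,45,0],[-1,0,1,57,0],[-1,0,1,63,0],[-1,0,1,66,0],[-1,0,1,68,0],[-1,0,1,68,0],[-1,0,1,68,0]]'
python3 go.py .5294 .1714 .1977 2.222
python3 - <<'E'
from h import *
p,d,K,R,t=cam("scene"); np.savez("scene2.npz",p=p,d=d,K=K,R=R,t=t); cv2.imwrite("pics/s2.png",cv2.resize(p[220:370,190:390],None,fx=4,fy=4,interpolation=cv2.INTER_CUBIC)[...,::-1])
E
```

```text
time: 5.95
tool_pos: [0.5303, 0.1712, 0.2003]
tool_rot: [3.141, 0.001, 2.222]
contact_force: [-0.4, 0.6, -2.9]
opening: 0.0199
grip_force: 45.0
t 5.95 pos [0.5303 0.1712 0.2003] [3.1407e+00 6.0000e-04 2.2215e+00] shift [ 0.6 -0.6  2.6] roll -0.0005 F [-0.4  0.6 -2.9] op 0.0199 q [ 0.17  0.64  1.67 -0.    0.83 -0.48]
```

View pics/s2.png

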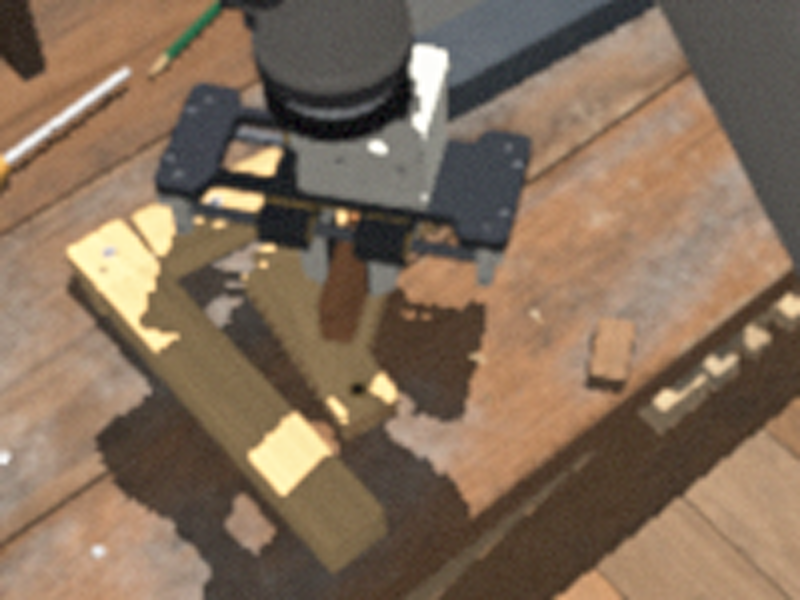

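The square sits between the stud (left rail) and the plate, about 2 mm above the bench and clear of both. I'll lower it and go towards the plate.

```bash
python3 -m crank '[[-1,0,0,1,0],[-1,0,0,2,0],[-1,0,0,2,0],[-1,-4,4,2,0],[-1,-8,8,2,0],[-1,-10,10,2,0],[-1,-11,11,2,0],[-1,-11,11,2,0],[-1,-11,11,2,0]]'
python3 go.py .5545 .2084 .1977 2.222
python3 -m crank '[[-1,-0.7,0.7,0,0],[-1,-1.4,1.4,0,0],[-1,-2.1,2.1,0,0],[-1,-2.1,2.1,0,0]]'
python3 go.py .5545 .2084 .1977 2.222
```

```text
time: 6.75
tool_pos: [0.5457, 0.1693, 0.1977]
tool_rot: [3.141, 0.0, 2.222]
contact_force: [0.5, -0.6, -0.9]
opening: 0.0199
grip_force: 45.0
t 6.75 pos [0.5457 0.1693 0.1977] [3.1411e+00 4.0000e-04 2.2216e+00] shift [25.8 30.7  0. ] roll -0.0004 F [ 0.5 -0.6 -0.9] op 0.0199 q [ 0.17  0.66  1.63 -0.    0.85 -0.48]
time: 7.08
tool_pos: [0.5485, 0.1689, 0.1977]
tool_rot: [3.141, 0.0, 2.222]
contact_force: [-0.6, 0.7, -0.9]
opening: 0.0202
grip_force: 45.0
t 7.0833 pos [0.5485 0.1689 0.1977] [3.1415e+00 2.0000e-04 2.2219e+00] shift [27.8 28.7  0. ] roll -0.0001 F [-0.6  0.7 -0.9] op 0.0202 q [ 0.17  0.66  1.62 -0.    0.86 -0.49]
```

```bash
python3 -m crank '[[-1,-0.7,0.7,0,0],[-1,-1.4,1.4,0,0],[-1,-1.4,1.4,0,0]]'
python3 go.py .5545 .2084 .1977 2.222
python3 -m crank '[[-1,-0.7,0.7,0,0],[-1,-1,1,0,0],[-1,-1,1,0,0]]'
python3 go.py .5545 .2084 .1977 2.222
```

```text
time: 7.33
tool_pos: [0.5499, 0.1688, 0.1977]
tool_rot: [-3.14, -0.001, 2.222]
contact_force: [-5.1, 0.6, 2.8]
opening: 0.0198
grip_force: 45.0
t 7.3333 pos [0.5499 0.1688 0.1977] [-3.1400e+00 -1.1000e-03  2.2219e+00] shift [28.7 27.7 -0. ] roll -0.0001 F [-5.1  0.6  2.8] op 0.0198 q [ 0.16  0.67  1.61  0.    0.86 -0.49]
time: 7.58
tool_pos: [0.5504, 0.1688, 0.1978]
tool_rot: [-3.138, -0.003, 2.222]
contact_force: [-10.4, 2.0, 7.9]
opening: 0.0196
grip_force: 45.0
t 7.5833 pos [0.5504 0.1688 0.1978] [-3.138e+00 -2.600e-03  2.222e+00] shift [29.  27.3  0.1] roll -0.0 F [-10.4   2.    7.9] op 0.0196 q [ 0.16  0.67  1.61  0.    0.87 -0.49]
```

```bash
python3 -m crank '[[-1,2.3,1.7,0,0],[-1,5.3,4.7,0,0],[-1,8.3,7.7,0,0],[-1,11.3,10.7,0,0],[-1,14.3,13.7,0,0],[-1,17.3,16.7,0,0],[-1,20.3,19.7,0,0],[-1,22.3,21.7,0,0],[-1,23.3,22.7,0,0],[-1,23.3,22.7,0,0],[-1,23.3,22.7,0,0]]'
python3 go.py .5545 .2084 .1977 2.222
```

```text
time: 8.5
tool_pos: [0.5545, 0.1989, 0.198]
tool_rot: [-3.135, 0.0, 2.222]
contact_force: [-10.7, -12.4, 10.4]
opening: 0.0199
grip_force: 45.0
t 8.5 pos [0.5545 0.1989 0.198 ] [-3.1349e+00  2.0000e-04  2.2223e+00] shift [7.5 5.7 0.2] roll 0.0003 F [-10.7 -12.4  10.4] op 0.0199 q [ 0.22  0.69  1.57 -0.    0.89 -0.43]
```

```bash
python3 -m crank '[[-1,1,1,-0.3,0],[-1,2.5,2.5,-0.4,0],[-1,4,4,-0.4,0],[-1,4,4,-0.4,0],[-1,4,4,-0.4,0]]'
python3 go.py .5545 .2084 .1977 2.222
python3 - <<'E'
from h import *
p,d,K,R,t=cam("scene"); np.savez("scene3.npz",p=p,d=d,K=K,R=R,t=t); cv2.imwrite("pics/s3.png",cv2.resize(p[220:370,190:390],None,fx=4,fy=4,interpolation=cv2.INTER_CUBIC)[...,::-1])
E
```

```text
time: 8.92
tool_pos: [0.5553, 0.2047, 0.198]
tool_rot: [-3.135, 0.0, 2.222]
contact_force: [-8.4, -10.7, 7.6]
opening: 0.0198
grip_force: 45.0
t 8.9167 pos [0.5553 0.2047 0.198 ] [-3.1350e+00  1.0000e-04  2.2223e+00] shift [3.4 1.6 0.3] roll 0.0003 F [ -8.4 -10.7   7.6] op 0.0198 q [ 0.22  0.69  1.56 -0.    0.9  -0.42]
```

View pics/s3.png

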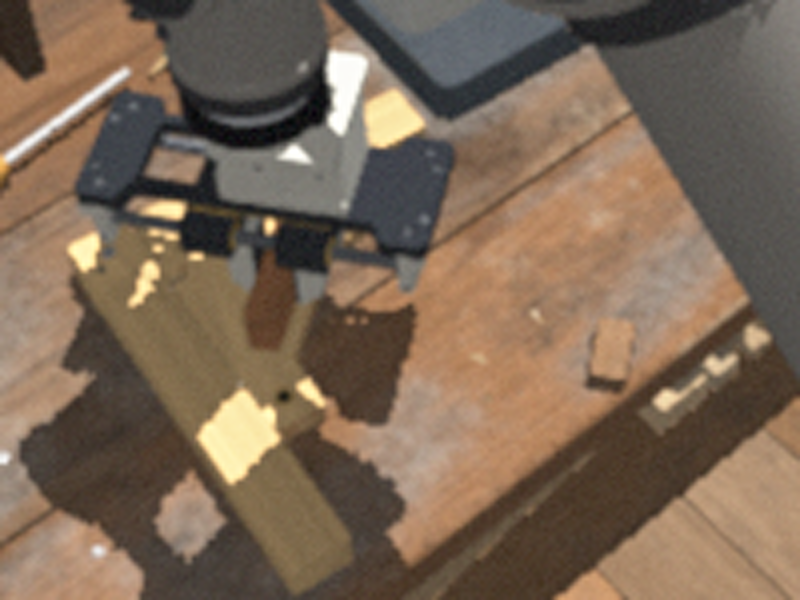

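The stud has swung with the square's leg and the edges meet along (110–300, 270–440). About 3.5 mm is left.

```bash
python3 -m crank '[[-1,0.8,0.8,0,0],[-1,1.6,1.6,0,0],[-1,1.6,1.6,0,0],[-1,1.6,1.6,0,0]]' | grep -E "force"
python3 go.py .5545 .2084 .1977 2.222
python3 -m crank '[[-1,0.7,0.7,0,0],[-1,0.7,0.7,0,0],[-1,0.7,0.7,0,0]]'| grep -E "force"
python3 go.py .5545 .2084 .1977 2.222
```

```text
contact_force: [-9.1, -11.4, 9.2]
grip_force: 45.0
t 9.3 pos [0.5556 0.2067 0.198 ] [-3.1346e+00  3.0000e-04  2.2223e+00] shift [2.  0.2 0.3] roll 0.0003 F [ -9.1 -11.4   9.2] op 0.0197 q [ 0.23  0.69  1.56 -0.    0.9  -0.42]
contact_force: [-8.3, -12.5, 7.7]
grip_force: 45.0
t 9.55 pos [0.5557 0.2076 0.198 ] [-3.1345e+00  4.0000e-04  2.2222e+00] shift [ 1.4 -0.5  0.3] roll 0.0002 F [ -8.3 -12.5   7.7] op 0.0195 q [ 0.23  0.69  1.56 -0.    0.9  -0.42]
```

```bash
for i in 1; do python3 -m crank '[[-1,0.7,0.7,0,0],[-1,0.7,0.7,0,0],[-1,0.7,0.7,0,0]]'| grep -E "force"
python3 go.py .5545 .2084 .1977 2.222; done
python3 -m crank '[[-1,0.6,0.6,0,0],[-1,0.6,0.6,0,0],[-1,0.6,0.6,0,0]]'| grep -E "force"
python3 go.py .5545 .2084 .1977 2.222
```

```text
contact_force: [-9.4, -12.6, 8.8]
grip_force: 45.0
t 9.8 pos [0.5559 0.2085 0.198 ] [-3.1344e+00  5.0000e-04  2.2222e+00] shift [ 0.7 -1.1  0.3] roll 0.0002 F [ -9.4 -12.6   8.8] op 0.0196 q [ 0.23  0.69  1.56 -0.    0.9  -0.42]
contact_force: [-8.1, -12.5, 8.4]
grip_force: 45.0
t 10.05 pos [0.556  0.2093 0.198 ] [-3.1342e+00  5.0000e-04  2.2222e+00] shift [ 0.2 -1.7  0.3] roll 0.0002 F [ -8.1 -12.5   8.4] op 0.0198 q [ 0.23  0.69  1.56 -0.    0.9  -0.42]
```

```bash
python3 -m crank '[[-1,0.7,0.7,0,0],[-1,0.7,0.7,0,0],[-1,0.7,0.7,0,0]]'| grep -E "force"
python3 go.py .5545 .2084 .1977 2.222
python3 -m crank '[[-1,0.7,0.7,0,0],[-1,0.7,0.7,0,0],[-1,0.7,0.7,0,0]]'| grep -E "force"
python3 go.py .5545 .2084 .1977 2.222
```

```text
contact_force: [-8.8, -13.8, 9.2]
grip_force: 45.0
t 10.3 pos [0.5561 0.2101 0.198 ] [-3.1340e+00  6.0000e-04  2.2223e+00] shift [-0.4 -2.3  0.3] roll 0.0003 F [ -8.8 -13.8   9.2] op 0.0195 q [ 0.23  0.69  1.55 -0.    0.9  -0.42]
contact_force: [-9.3, -17.4, 10.7]
grip_force: 45.0
t 10.55 pos [0.5562 0.2105 0.1981] [-3.1327e+00  1.2000e-03  2.2222e+00] shift [-0.6 -2.6  0.4] roll 0.0002 F [ -9.3 -17.4  10.7] op 0.0199 q [ 0.23  0.69  1.55 -0.01  0.9  -0.41]
```

```bash
python3 -m crank '[[-1,0.4,0.4,0.3,0],[-1,0.4,0.4,0.6,0],[-1,0.4,0.4,0.8,0],[-1,0.4,0.4,0.8,0]]'| grep -E "force"
python3 go.py .5545 .2084 .1977 2.222
python3 - <<'E'
from h import *
p,d,K,R,t=cam("scene"); np.savez("scene4.npz",p=p,d=d,K=K,R=R,t=t); cv2.imwrite("pics/s4.png",cv2.resize(p[260:370,190:310],None,fx=5,fy=5,interpolation=cv2.INTER_CUBIC)[...,::-1])
E
```

```text
contact_force: [-12.5, -19.6, 16.0]
grip_force: 45.0
t 10.8833 pos [0.5562 0.2106 0.198 ] [-3.1323e+00  1.7000e-03  2.2222e+00] shift [-0.7 -2.7  0.4] roll 0.0002 F [-12.5 -19.6  16. ] op 0.0201 q [ 0.23  0.69  1.55 -0.01  0.9  -0.41]
```

View pics/s4.png

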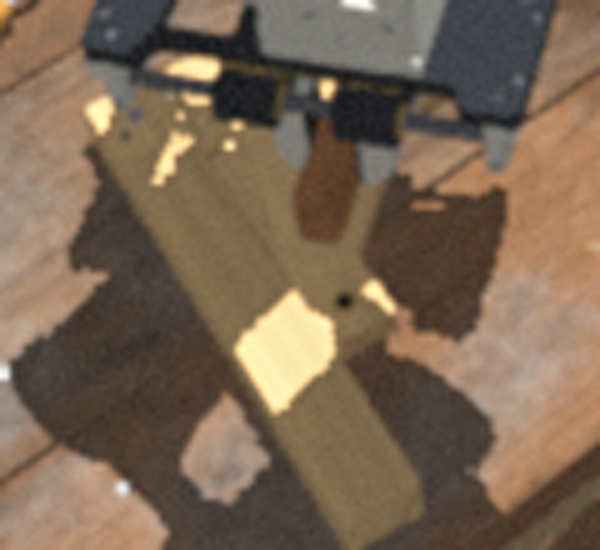

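The stud's outer base edge runs (100,150)→(340,545) in the 5x crop (offset 190,260). The square's leg lies along the stud with no visible gap. I'll fit the stud angle, using the first scene picture as a check.

Run:
```python
from f import *
fy=-0.1339
c=lambda x,y:(190+x/5-.4,260+y/5-.4)
for n,a,b in(("scene4.npz",c(165,258),c(335,540)),("scene0.npz",(215,295),(270,356))):
    A=load(n)
    for z in(0,.028):
        e=edge(A,a,b,z,-1,5); print(n,z,"stud lean",ang(e,(1,0))-fy,"res mm",e[2], "pt",e[0])
        nn=np.array([-np.sin(fy),np.cos(fy)]); print(" offset frame y mm",(e[0]-[.613,.253])@nn*1e3)
    pl=edge(A,c(340,362),c(418,485),.028,1,4); print(n,"inner",ang(pl,(1,0))-fy,pl[2],(pl[0]-[.613,.253])@nn*1e3)
```

```text
scene4.npz 0 stud lean -0.005728660821003317 res mm 1.0672835 pt [0.4901249  0.30651665]
 offset frame y mm 36.63375445185103
scene4.npz 0.028 stud lean -0.005729703881143189 res mm 1.0335643 pt [0.47515902 0.31309256]
 offset frame y mm 41.152854131311194
scene4.npz inner -0.007745330438202858 0.3758239 2.264991465257161
scene0.npz 0 stud lean 0.1348740373170496 res mm 0.17277415 pt [0.52582026 0.2812525 ]
 offset frame y mm 16.361092352274444
scene0.npz 0.028 stud lean 0.13487423155592237 res mm 0.16729464 pt [0.50972617 0.2886269 ]
 offset frame y mm 21.52092363367243
scene0.npz inner 0.031050491953406756 1.2323608 2.564446389315262
```

```bash
python3 -m crank '[[-1,-0.4,0.4,0,0],[-1,-0.4,0.4,0,0],[-1,-0.4,0.4,0,0],[-1,-0.4,0.4,0,0]]'| grep -E "force"
python3 go.py .5545 .2084 .1977 2.222
python3 -c "
from h import *
print(telemetry.observe()['torque'])"
```

```text
contact_force: [-15.1, -20.4, 18.1]
grip_force: 45.0
t 11.2667 pos [0.5564 0.2106 0.198 ] [-3.1314e+00  1.1000e-03  2.2223e+00] shift [-0.6 -2.8  0.3] roll 0.0003 F [-15.1 -20.4  18.1] op 0.0193 q [ 0.23  0.69  1.55 -0.01  0.9  -0.41]
[-3.0490779   1.85898104 -0.01663307]
```

```bash
for r in a; do python3 -m crank '[[-1,0,0,0,-0.006],[-1,0,0,0,-0.006],[-1,0,0,0,-0.006],[-1,0,0,0,-0.006]]'| grep contact
python3 -c "
from h import *
s=telemetry.observe();print(s['torque'],s['tool_rot'],s['tool_pos'])"; done
python3 -m crank '[[-1,0,0,0,0.012],[-1,0,0,0,0.012],[-1,0,0,0,0.012],[-1,0,0,0,0.012]]'| grep contact
python3 -c "
from h import *
s=telemetry.observe();print(s['torque'],s['tool_rot'],s['tool_pos'])"
```

```text
contact_force: [-13.5, -20.6, 17.1]
[-3.05223877  1.83048554 -0.2785004 ] [-3.13148624e+00  8.98373572e-04  2.22741691e+00] [0.55641392 0.21053967 0.19802866]
contact_force: [-15.5, -18.9, 17.5]
[-2.94219539  1.82549747  0.27372649] [-3.13140933e+00  1.15117666e-03  2.21681869e+00] [0.55634258 0.21071767 0.19802703]
```

```bash
python3 -m crank '[[-1,0,0,0,-0.006],[-1,0,0,0,-0.006],[-1,0,0,0,-0.006],[-1,0,0,0,-0.006],[-1,0,0,0,-0.006],[-1,0,0,0,-0.006]]'
python3 - <<'E'
from f import *
p,d,K,R,t=cam("scene");A=(p,d,K,R,t);fy=-.1339
c=lambda x,y:(190+x/5-.4,260+y/5-.4)
e=edge(A,c(165,258),c(335,540),0,-1,5);i=edge(A,c(340,362),c(418,485),.028,1,4);print(ang(e,(1,0))-fy,ang(i,(1,0))-fy)
P=pts(d,K,R,t)
for q in[(330,280),(365,320),(345,320),(290,270)]:
    u,v=map(int,c(*q)); print(q,np.median(P[v-1:v+2,u-1:u+2].reshape(-1,3),0).round(4))
E
```

```text
time: 12.43
tool_pos: [0.5564, 0.2107, 0.198]
tool_rot: [-3.131, 0.001, 2.222]
contact_force: [-14.5, -19.3, 18.8]
opening: 0.0198
grip_force: 45.0
-0.007823316859613516 -0.008160624418266982
(330, 280) [0.5137 0.2509 0.0144]
(365, 320) [0.4877 0.2516 0.015 ]
(345, 320) [0.4924 0.2585 0.0154]
(290, 270) [0.5307 0.2608 0.0141]
```

Run:
```python
from f import *
A=load("scene0.npz");p=A[0]
K,R,t=A[2:]
# predicted pixels of plate edges
def px(x,y,z):
    fy=-.1339;w=np.array([.613+np.cos(fy)*x-np.sin(fy)*y,.253+np.sin(fy)*x+np.cos(fy)*y,z]);q=K@(R@w+t);return q[:2]/q[2]
T=load("top0.npz")
for nm,x,z,s in(("outer",.036,.028,0),("inner top",0,.028,0),("inner base",0,0,0)):
    for side in(1,-1):
        e=edge(A,px(x,-.03,z),px(x,-.18,z),z,side,4); print(nm,side,"yaw",ang(e,(0,1))-np.pi/2,"res",e[2])
c=lambda x,y:(190+x/3-.33,190+y/3-.33)
for s in(1,-1):
    e=edge(T,c(130,118),c(398,147),.028,s,3); print("top inner",s,ang(e,(0,1))-np.pi/2,e[2])
```

```text
outer 1 yaw -0.1352446861915857 res 0.72077036
outer -1 yaw -0.0009934464774292717 res 7.280237
inner top 1 yaw 0.025551634024763903 res 6.9425673
inner top -1 yaw -0.1366372826807909 res 0.096048854
inner base 1 yaw -0.12936647315412952 res 0.6297637
inner base -1 yaw -0.1390156349314451 res 0.7302827
top inner 1 -0.13011784676510696 0.5160803
top inner -1 -0.1366408610539407 0.33062392
```

```bash
python3 -c "
from cell import ticket
print(ticket.hand_in())"
```

```text
the job is handed in; nothing more can be done
None
```

The square lies flat in the corner, held pressed against the plate and stud. The stud measures square to within about 0.3–0.5°, near the limit of my measurement; the job was handed in at about 12.5 s with the grip still on.

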